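# Raise the fume cabinet's sash to its working-height mark

## Robot

A 7-joint arm with a two-finger parallel gripper is mounted at the origin on the work surface. World frame = base frame: x ahead of the robot, y to its left, z up, the work surface at z = 0. Lengths are in m, angles in rad, forces in N, time in s.
With the tool pointing down it reaches from about 0.425 to 0.875 m from the base axis. Payload 4.7 kg.
Tool frame: the origin (TCP) lies on the centre line of the jaws, within the pads' length; the fingertips stand ahead of it and the grasp point (between the pads) lies 2 mm behind it (nose_length is the z of the fingertips in the tool frame, in m); z points along the fingers, y is the line along which they close (so a half turn about z gives the same grasp; the last joint's range is limited). The gripper opens to 87 mm and grips with 3 to 60 N. Pads are 19 mm wide; open, the fingers measure 117 mm over their backs; the gripper's body (75 mm by 190 mm) begins 51 mm behind the grasp point.
Start: joints at [-1.161, 0.321, -0.07, 1.45, 0.023, 1.371, -0.057], TCP at [0.251, 0.6, 0.24] pointing down, gripper open.
Joint ranges: [-2.86, 2.86], [-0.3, 2.09], [-1.38, 1.24], [0.06, 2.45], [-1.56, 4.7], [0.09, 2.05], [-2.69, 2.69]. Speed limits (rad/s): [2.57, 2.57, 3.14, 3.14, 3.14, 3.14, 3.14].

## Interface

Orientations are given as a rotation vector (axis times angle).
In Python, from bench import * gives the robot as it stands.
- The arm moves only by the tool send_rows, never from a script. Its arguments are lists of equal length, an entry for each row: "xyz": the shift along the tool's x, y, z in mm, a list of three; "dr": the turn, a rotation vector about the tool's x, y, z in rad, a list of three. A call has exactly 10 rows; each row is the pose to reach, as a shift and turn from the pose commanded when the call began, along the tool's axes at that moment; what a row does not reach only later rows make up. A row lasts 1/12 s, in which the tool goes at most 41.7 mm and 7.16 degrees, less where a joint would pass 70% of its speed; a pose out of reach is approached as far as the arm can. A call with a gripper value outside its range is refused whole. "jaw" is the finger opening in mm, from 0 to 87, set as the call begins (left out, the last holds). The fingers move at their own pace and stop on an object; "grip_force" is the grip in N (left out, the last holds). Time passes only in rows, so rows that repeat a pose let the fingers close, or fill a call up. It gives the time, the measured TCP pose, the force, the opening and the grip force at its end, in the units of the state.
- get_state(): the state, without advancing time (a new reading comes with each control period).
- get_image(name): name is "scene" or "top" or "wrist"; returns the picture (480x640x3 uint8, red, green, blue); there is no depth.
- calibration(name): a dict with "vfov" (degrees; the focal length in pixels is half the picture's height over the tangent of half this angle, whatever the lens; pixels are square), "cx", "cy" (the principal point, pixels), "k1" (the pictures are not rectified: a ray, as slopes to the right and down, at radius r is drawn at 1 + k1 r^2 times it, then the intrinsics apply), "rvec" (rotation vector, rad) and "tvec" (3), from world to camera coordinates, as OpenCV has them; the wrist camera has in their place "hand_eye" (4x4, takes a point from camera to tool coordinates, whose origin is the TCP and whose axes are the flange's). Camera axes: x right, y down, z forward; pixel columns grow to the right and rows downward; lengths in m; the calibration is good to about 2 mm. A picture is of the moment at which its call begins: read the wrist's pose just before it. calibration takes no time and is no camera call.
- close_job(): hands the job in; it is judged then, once.
The state is a dict: "time": time; "joint_positions": joint angles; "qd": joint speeds; "joint_torque": joint torques, N m; "position": TCP position; "tool_rot": TCP orientation; "ft_force": force on the tool from outside, world axes, zero at the start; "torque": the same for the moment, N m; "grip_width": opening from 0.0 (shut) to 1.0 (fully open); "grip_force": force on a finger pad.
Only numpy, scipy, OpenCV 4.12 (cv2) and the standard library are available. Lean on these libraries where they do the work, as an engineer would, in place of code of your own. Each camera call takes 0.05 s, during which the arm holds its last target. There are 200 camera calls.

## Task

Get the solder-fume cabinet ready for work: with your fingertips beneath the lip of its sliding window, gently push the window up until the underside of the lip is level with the black bands round the two front posts, then take your hand away. Do not grip the lip or hit the window up, and leave the solder reel, the flux jar and the board in its holder where they stand.

Things in the scene. Friction and masses are not known exactly. Their poses are not given: they have to be found in the camera images.
- lip_under (a point): Middle of the underside of the lip, the face to push up on: midway along the lip, 20 mm behind its rounded front edge. Nothing of the sash is lower. Axes: x level, into the cabinet, square to the window; y along the lip, to the left when looking into the cabinet; z up. Beneath it the opening is free down to a sill 17 mm above the bench.
- lip: The lip: aluminium flange, 430 mm long, 8 mm thick, along the whole lower edge of the clear sliding window (sash, 440 mm wide, 326 mm high). Its front edge stands 40 mm out from the post fronts, towards the robot; the pane lies 52 mm behind that edge. Origin: mid-length, height of the underside, 40 mm behind the front edge; axes as for lip_under.
- lip_top: The dark rubber strip (24 mm wide, 2 mm thick) on the upper face of the lip, moving with it; same origin and axes as lip.
- cab: The fume cabinet: clear-walled box, 500 mm wide, 280 mm deep, 370 mm high, with two square aluminium posts (30 mm, 600 mm tall, 470 mm apart between centres) at the front, in which the sash slides; a grey filter fan sits on its roof. Origin: on the bench, midway between the posts, in the plane of their fronts; x into the cabinet, y to the left, z up.
- mark: The working-height mark: two black bands, 20 mm tall and standing 4 mm proud, one round each front post, at the same height, 190 to 250 mm above the bench (it differs from start to start). Origin: midway between the posts in the plane of their fronts, at half the height of the bands; axes as for the cabinet.
- sash (a joint): Height of the sash above its lowest position, in m: 0 with the lip's underside 30 mm above the bench, 0.24 at the top stops; grows going up. Counterweights balance the sash (0.9 kg) to within about 1.5 N, and about 3 N of friction keeps it where it is left; a slow steady push of 2 to 6 N at the lip moves it up.
- reel: Bystander: reel of solder standing on one flange, 60 mm across, 46 mm tall, loose on the bench in front of the cabinet, to one side. Origin: centre of its underside.
- flux_jar: Bystander: small amber jar with a black lid, 48 mm across, 62 mm tall, loose on the bench in front of the cabinet, to the other side. Origin: centre of its underside.
- board_holder: Bystander: red board holder with a circuit board clamped in it, about 126 x 96 x 91 mm, loose on the cabinet's floor, well behind the window. Origin: centre of its underside.

How it is judged:
On the way:
1. the fingers, pushing against the lip, have moved the sash 20 mm (contact force between the fingers and lip above 0.5 N and distance of lip_under from where it was at the start of the episode above 0.02 m), for 0.1 s.
At the end, for the whole second after the job is handed in: The underside of the lip rests within the height of the black bands (within 10 mm of their mid-height), the sash is still, and the reel, the jar and the board holder are within 20 mm of where they stood (z of lip_under in the frame of mark between -0.01 and 0.01 m and velocity of joint sash between -0.01 and 0.01 m/s and distance of each of reel, flux_jar, board_holder from where it was at the start of the episode below 0.02 m); the robot touches nothing.
It fails at once if the lip is pinched: fingers press on its upper face and its lower side at once (contact force between the fingers and lip_top above 1 N and contact force between the fingers and lip above 1 N).
It fails at once if the sash is thrown or hit: it moves faster than 0.4 m/s (velocity of joint sash above 0.4 m/s or velocity of joint sash below -0.4 m/s).
It fails at once if the solder reel, the flux jar or the board holder is shifted or lifted by more than 20 mm (distance of any of reel, flux_jar, board_holder from where it was at the start of the episode above 0.02 m).
It also fails if it takes over 35 s, if anything falls off the work surface, if the arm or the gripper's body presses on something with over 40 N, if the wrist force passes 120 N, or if a joint passes its speed limit or range.

## Working session

There is one attempt and no reset: what is moved stays moved. The work goes in short steps, Python scripts to look and compute and a tool call to move; the robot and the scene stay as the last step left them, time stands still between calls to the robot, and variables do not carry over. Pictures are saved under pics/ and viewed, at most 10 in all, crops included, and the job is handed in when it is done.

Besides the shell and the picture viewer there is one more tool, called as name(argument=value, ...) on one line, values as JSON. send_rows: Moves the arm, as the interface text tells. Its arguments: {"type":"object","properties":{"xyz":{"type":"array"},"dr":{"type":"array"},"jaw":{"type":"number"},"grip_force":{"type":"number"}},"required":["xyz","dr"]}

```bash
mkdir -p pics; python3 - <<'E'
from bench import *
import cv2
s=get_state();print(s)
for n in("scene","top"):
    im=get_image(n);cv2.imwrite(f"pics/{n}0.png",im[:,:,::-1]);print(n,calibration(n))
print(calibration("wrist"))
try: print(nose_length)
except Exception as e: print(e)
E
```

```text
{'time': 0.0, 'joint_positions': array([-1.16088949,  0.32181262, -0.07009786,  1.45170283,  0.02261902,
        1.37077854, -0.05690803]), 'qd': array([ 3.49306633e-04, -1.74069143e-03,  4.18662391e-05, -1.11488713e-03,
        2.03394307e-04, -1.16258753e-03, -4.63076192e-04]), 'joint_torque': array([-1.54372037e-04, -4.91298366e+01, -4.03978424e-01, -3.12513828e+01,
       -6.37538591e-02,  4.41254396e-02,  1.89172297e-04]), 'position': array([0.25044889, 0.59924032, 0.23845435]), 'tool_rot': array([-6.17568485e-01, -3.08002338e+00,  2.97750290e-03]), 'ft_force': array([1.03254723, 0.65815467, 0.18881682]), 'torque': array([0.00564511, 0.00718082, 0.03001742]), 'grip_force': 0.0, 'grip_width': 1.0027966247431137}
scene {'vfov': 45.3392026676679, 'cx': 316.2864035509965, 'cy': 241.11361990102156, 'k1': -0.03419874255940472, 'rvec': array([ 2.47549471, -0.53966093,  0.19136719]), 'tvec': array([-0.55319058,  0.31690006,  1.06804378])}
top {'vfov': 51.790254103026705, 'cx': 319.033813738182, 'cy': 245.26189375726995, 'k1': -0.01393988621688997, 'rvec': array([ 2.08808753, -2.14601795,  0.16306215]), 'tvec': array([0.03617191, 0.65477376, 1.10299645])}
{'vfov': 71.99255693480758, 'cx': 315.539511784419, 'cy': 238.62369401146603, 'k1': -0.03638228272225281, 'hand_eye': array([[-4.36959337e-04, -9.64441227e-01, -2.64297045e-01,
         7.29576487e-02],
       [ 9.99999899e-01, -3.94518415e-04, -2.13659098e-04,
         2.67318813e-04],
       [ 1.01791592e-04, -2.64297112e-01,  9.64441303e-01,
        -1.45832999e-01],
       [ 0.00000000e+00,  0.00000000e+00,  0.00000000e+00,
         1.00000000e+00]])}
0.017
```

View pics/scene0.png

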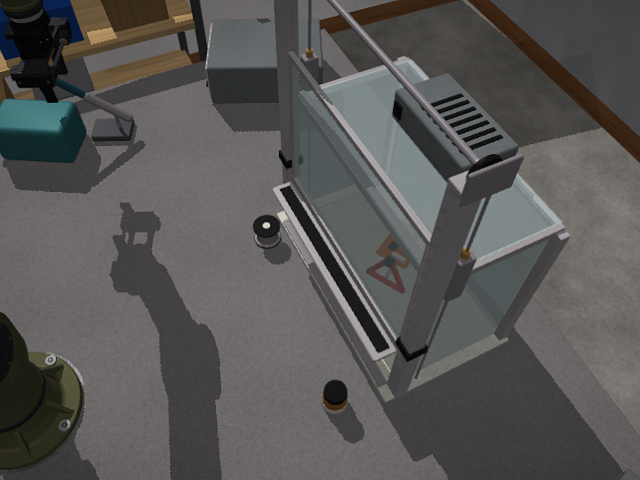

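View pics/top0.png

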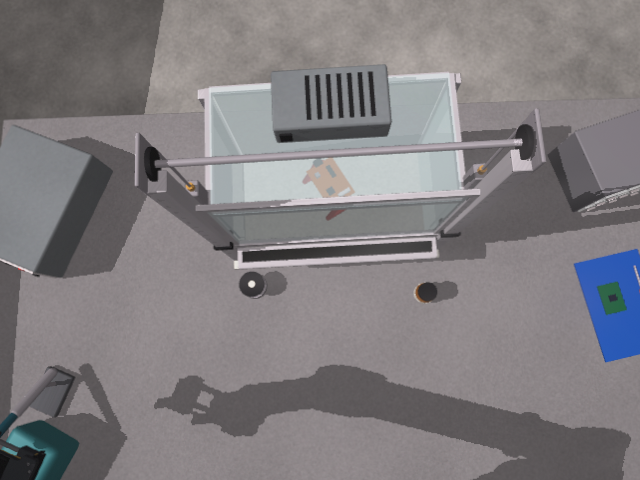

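```bash
python3 - <<'E'
import cv2,numpy as np
s=cv2.imread("pics/scene0.png");t=cv2.imread("pics/top0.png")
c=lambda im,x,y:cv2.resize(im[y:y+60,x:x+80],(400,300),interpolation=cv2.INTER_CUBIC)
m=np.vstack([np.hstack([c(s,260,145),c(s,360,325)]),np.hstack([c(t,205,220),c(t,400,215)])])
cv2.imwrite("pics/m1.png",np.clip(m*1.3,0,255).astype(np.uint8))
E
```

```text
(no output)
```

View pics/m1.png

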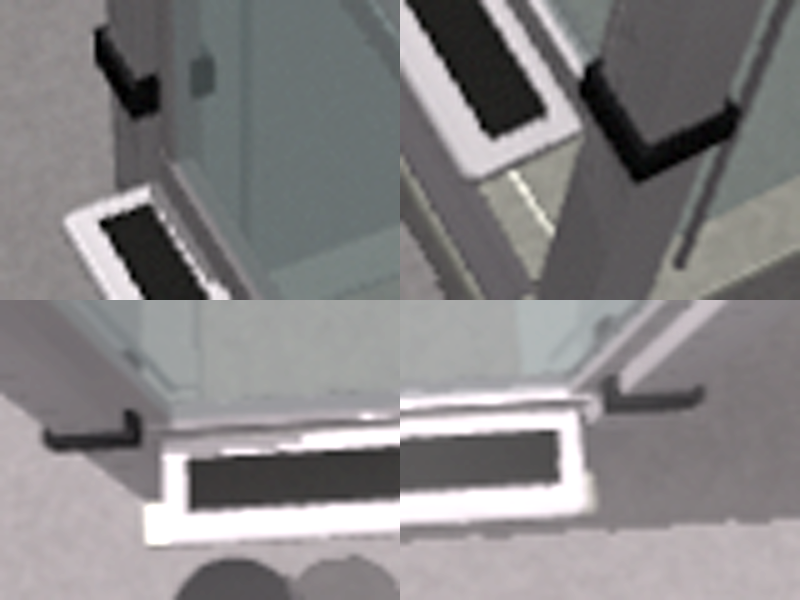

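```bash
cat > fit.py <<'E'
from bench import *
import cv2,numpy as np
from scipy.optimize import least_squares
def proj(n,P):
    c=calibration(n);R=cv2.Rodrigues(c["rvec"])[0];q=np.asarray(P)@R.T+c["tvec"];s=q[:,:2]/q[:,2:]
    f=240/np.tan(np.radians(c["vfov"]/2));s=s*(1+c["k1"]*(s**2).sum(1,keepdims=True));return s*f+[c["cx"],c["cy"]]
# params: x,y,yaw,h(lip underside),m(mark),sx(strip centre x),sl(strip half len)
def pts(p):
    x,y,a,h,m,sx,sl=p;T=h+.008;S=h+.010;b=.235;w=.019
    sc=[(-.04,.215,T),(sx-.012,sl,S),(sx+.012,sl,S),(-.04,-.215,T),(sx-.012,-sl,S),(sx+.012,-sl,S),
        (-.004,b+w,m+.01),(-.004,b-w,m-.01),(-.004,-b+w,m+.01),(-.004,-b-w,m-.01),(-.004,-b-w,m+.01)]
    tp=[(-.04,.215,T),(sx-.012,sl,S),(sx+.012,sl,S),(-.04,-.215,T),(sx-.012,-sl,S),(sx+.012,-sl,S),
        (-.004,b+w,m),(-.004,b-w,m),(-.004,-b+w,m),(-.004,-b-w,m)]
    R=np.array([[np.cos(a),-np.sin(a),0],[np.sin(a),np.cos(a),0],[0,0,1]])
    return [np.array(q)@R.T+[x,y,0] for q in(sc,tp)]
so=[(273.2,188.6),(280,189.4),(290,185.6),(374.4,360.6),(378.4,352.6),(389.4,348),(279.4,150.6),(287,168),(398,338),(408.4,361),(409,355)]
to=[(234.4,269),(243,262.6),(243,251.6),(438.6,257.4),(431.6,251),(431.4,241.4),(214.4,248),(232.6,247),(441.4,236.6),(460,235)]
if __name__=="__main__":
    res=lambda p:np.concatenate([(proj(n,P)-o).ravel() for n,P,o in zip(("scene","top"),pts(p),(so,to))])
    r=least_squares(res,[.75,0,0,.06,.22,-.02,.2],loss="soft_l1");p=r.x
    print(np.round(p,4));print(np.round(res(p).reshape(-1,2),1).tolist())
    a=p[2];R=np.array([[np.cos(a),-np.sin(a)],[np.sin(a),np.cos(a)]])
    print("lip_under",p[:2]+R@[-.02,0],p[3],"raise",p[4]-p[3])
    # bystanders: reel top centre z .046, jar top z .062
    for nm,n,uv,z in(("reel","top",(252,284),.046),("jar","top",(427,292),.062),("reel","scene",(266,226),.046),("jar","scene",(336,389),.062)):
        print(nm,n,least_squares(lambda q:(proj(n,[[q[0],q[1],z]])-uv).ravel(),[.6,0]).x)
E
python3 fit.py
```

```text
[ 0.641  -0.0215  0.0267  0.138   0.199  -0.0161  0.2044]
[[-0.9, -0.1], [-0.4, 0.1], [0.0, 0.1], [-0.1, 0.7], [-1.0, 0.2], [0.0, -0.8], [-0.2, -1.0], [0.2, 0.6], [-0.5, -0.9], [-0.5, 0.5], [0.7, 1.4], [3.8, -1.1], [-0.2, -0.5], [-0.4, -0.5], [-1.2, -0.5], [0.5, 0.6], [-0.3, -0.7], [-0.1, 0.4], [-0.0, 0.3], [0.2, -0.9], [0.1, -0.3]]
lip_under [ 0.62098731 -0.02203382] 0.13800985489503032 raise 0.06096866356820138
reel top [0.56995181 0.17853276]
jar top [ 0.53872933 -0.2266264 ]
reel scene [0.56943251 0.17883999]
jar scene [ 0.54295784 -0.22692945]
```

send_rows(xyz=[[-23, -23, -2], [-46, -46, -4], [-69, -69, -6], [-92, -92, -8], [-115, -115, -10], [-138, -138, -12], [-161, -161, -14], [-184, -184, -16], [-207, -207, -18], [-230, -230, -20]], dr=[[0, 0, 0.06], [0, 0, 0.12], [0, 0, 0.18], [0, 0, 0.24], [0, 0, 0.3], [0, 0, 0.36], [0, 0, 0.42], [0, 0, 0.48], [0, 0, 0.54], [0, 0, 0.6]], jaw=0, grip_force=30)

```text
time: 0.93
position: [0.3743, 0.2971, 0.2593]
tool_rot: [-1.504, -2.758, 0.001]
ft_force: [1.3, 0.4, 0.6]
grip_width: 0.329
grip_force: 0.0
```

```bash
cat > log.py <<'E'
from bench import *
import numpy as np,json,os
from scipy.spatial.transform import Rotation as Ro
L="log.json"
D=json.load(open(L)) if os.path.exists(L) else [[[-1.16088949,0.32181262,-0.07009786,1.45170283,0.02261902,1.37077854,-0.05690803],[0.25044889,0.59924032,0.23845435],[-6.17568485e-01,-3.08002338,2.97750290e-03]]]
s=get_state()
D.append([list(map(float,s[k])) for k in("joint_positions","position","tool_rot")]);json.dump(D,open(L,"w"))
print(s["time"],np.round(s["joint_positions"],3),np.round(s["position"],4));print(np.round(Ro.from_rotvec(s["tool_rot"]).as_matrix(),3),np.round(s["ft_force"],1),s["grip_width"])
E
python3 log.py
```

```text
0.9333 [-0.893 -0.06   0.16   1.836  0.01   1.364 -0.163] [0.3743 0.2971 0.2593]
[[-0.541  0.841 -0.   ]
 [ 0.841  0.541 -0.   ]
 [ 0.    -0.    -1.   ]] [1.3 0.4 0.6] 0.3287568062782923
```

send_rows(xyz=[[-32, -5, -1], [-64, -11, -2], [-96, -16, -3], [-128, -22, -4], [-160, -27, -5], [-192, -33, -6], [-224, -38, -7], [-256, -44, -8], [-288, -49, -9], [-320, -55, -10]], dr=[[0, 0, 0.06], [0, 0, 0.12], [0, 0, 0.18], [0, 0, 0.24], [0, 0, 0.3], [0, 0, 0.36], [0, 0, 0.42], [0, 0, 0.48], [0, 0, 0.54], [0, 0, 0.57]])

```text
time: 1.77
position: [0.5022, -0.0011, 0.2694]
tool_rot: [-2.219, -2.224, -0.0]
ft_force: [0.4, 0.9, -0.6]
grip_width: 0.004
grip_force: 0.0
```

```bash
python3 log.py; cat > kin.py <<'E'
import numpy as np,json
from scipy.spatial.transform import Rotation as Ro
from scipy.optimize import least_squares
def fk(q,g,sg=-1):
    d1,d3,a3,a4,d5,a6,d7,psi=g
    R=np.eye(3);p=np.zeros(3)
    def rot(ax,a):
        nonlocal R;R=R@Ro.from_rotvec(np.array({'z':[0,0,1],'y':[0,1,0]}[ax])*a).as_matrix()
    def tr(x,z):
        nonlocal p;p=p+R@[x,0,z]
    W=[]
    rot('z',sg*q[0]);tr(0,d1);rot('y',q[1]);tr(0,d3);rot('z',sg*q[2]);tr(a3,0);W.append(p);rot('y',q[3]);tr(a4,d5);W.append(p);rot('z',sg*q[4]);rot('y',q[5]);tr(a6,d7);rot('z',sg*q[6]+psi)
    return p,R,W
def fit():
    D=json.load(open("log.json"))
    def f(g):
        r=[]
        for q,p,t in D:
            P,R,_=fk(q,g);r+=list((P-p)*1000)+list(300*(Ro.from_matrix(R).inv()*Ro.from_rotvec(t)).as_rotvec())
        return np.array(r+list((np.array(g)-g0)[:7]*2))
    g0=np.array([.36,.42,0,0,.4,.05,.25,0])
    return min((least_squares(f,np.r_[g0[:7],ps]) for ps in(0,1.57,-1.57,3.1)),key=lambda r:r.cost)
if __name__=="__main__":
    r=fit();print(np.round(r.x,4));print(np.round(r.fun,1))
E
python3 kin.py
```

```text
1.7667 [-0.571 -0.025  0.516  1.781  0.013  1.383 -0.056] [ 0.5022 -0.0011  0.2694]
[[-0.002  1.    -0.   ]
 [ 1.     0.002  0.   ]
 [ 0.    -0.    -1.   ]] [ 0.4  0.9 -0.6] 0.004117731074044083
[ 0.0711  0.4493  0.0034 -1.1867  0.5733  0.2916  1.3065  1.5708]
[  0.6   1.9  -0.8   0.    0.   -0.   -0.8  19.7  -2.2   0.   -0.    0.
 -15.2   9.    3.   -0.   -0.    0.   -0.6   0.1   0.   -2.4   0.3   0.5
   2.1]
```

send_rows(xyz=[[0, 0, -2], [0, 0, -4], [0, 0, -6], [0, 0, -8], [0, 0, -10], [0, 0, -12], [0, 0, -14], [0, 0, -16], [0, 0, -18], [0, 0, -20]], dr=[[0, -0.1, 0], [0, -0.2, 0], [0, -0.3, 0], [0, -0.4, 0], [0, -0.5, 0], [0, -0.6, 0], [0, -0.7, 0], [0, -0.8, 0], [0, -0.9, 0], [0, -1.0, 0]])

```text
time: 2.6
position: [0.5022, 0.0013, 0.2897]
tool_rot: [1.607, 1.617, -0.881]
ft_force: [-0.3, -0.5, -0.9]
grip_width: 0.005
grip_force: 0.0
```

```bash
python3 log.py; python3 kin.py
```

```text
2.6 [-0.844  0.262  0.302  1.773  0.754  1.705 -0.654] [0.5022 0.0013 0.2897]
[[-0.003  1.     0.006]
 [ 0.537  0.007 -0.844]
 [-0.844  0.001 -0.537]] [-0.3 -0.5 -0.9] 0.004843552494830687
[ 1.6290e-01  4.5620e-01  4.0000e-04 -1.2940e-01  4.3360e-01 -5.4400e-02
  3.9630e-01  1.5708e+00]
[-22.4   8.2   0.5   0.    0.   -0.  -15.6  19.9   0.3   0.   -0.    0.
  -7.8  22.6  -0.7  -0.   -0.    0.    5.5   0.   -0.1  -0.   -0.    0.
  -0.4   0.1   0.   -0.3   0.1  -0.2   0.3]
```

```bash
cat > kin2.py <<'E'
import numpy as np,json
from scipy.spatial.transform import Rotation as Ro
def Rs(q):
    R=np.eye(3);o=[R]
    for i,a in enumerate(q):
        R=R@Ro.from_rotvec([0,0,-a] if i%2==0 else [0,a,0]).as_matrix();o.append(R)
    return o
# unknowns: d1 z | after j1 y | after j2 z,y | after j3 x,y | after j4 x,y,z | after j5.. y | after j6 x,y,z
COL=[(0,2),(1,0),(1,1),(2,0),(2,1),(2,2),(3,0),(3,1),(4,0),(4,1),(4,2),(5,0),(5,1),(6,0),(6,1),(6,2)]
PRI=[.35,0,0,0,0,.42,0,0,0,0,.4,0,0,.05,0,.27]
def row(q):
    R=Rs(q);return np.stack([R[i][:,k] for i,k in COL],1)
def fit(lam=.02):
    D=json.load(open("log.json"));A=np.vstack([row(q) for q,_,_ in D]);b=np.concatenate([p for _,p,_ in D])
    pr=np.array(PRI);z=np.linalg.lstsq(np.vstack([A,lam*np.eye(len(pr))]),np.r_[b-A@pr,np.zeros(len(pr))],rcond=None)[0]
    return pr+z,A@(pr+z)-b
if __name__=="__main__":
    for lam in(.1,.02,.005):
        g,r=fit(lam);print([f"{c}:{v:.3f}" for c,v in zip(COL,g)],np.abs(r).max()*1000)
E
python3 kin2.py
```

```text
['(0, 2):0.297', '(1, 0):0.023', '(1, 1):-0.002', '(2, 0):-0.018', '(2, 1):-0.002', '(2, 2):0.447', '(3, 0):0.025', '(3, 1):-0.008', '(4, 0):0.041', '(4, 1):-0.008', '(4, 2):0.479', '(5, 0):0.032', '(5, 1):-0.004', '(6, 0):-0.021', '(6, 1):-0.004', '(6, 2):0.313'] 2.230707981433544
['(0, 2):0.290', '(1, 0):0.020', '(1, 1):-0.006', '(2, 0):-0.018', '(2, 1):-0.006', '(2, 2):0.464', '(3, 0):0.019', '(3, 1):-0.005', '(4, 0):0.048', '(4, 1):-0.005', '(4, 2):0.492', '(5, 0):0.028', '(5, 1):-0.003', '(6, 0):-0.015', '(6, 1):-0.003', '(6, 2):0.318'] 0.3785066854170571
['(0, 2):0.279', '(1, 0):0.008', '(1, 1):-0.007', '(2, 0):-0.007', '(2, 1):-0.007', '(2, 2):0.466', '(3, 0):0.008', '(3, 1):-0.006', '(4, 0):0.031', '(4, 1):-0.006', '(4, 2):0.517', '(5, 0):0.020', '(5, 1):-0.001', '(6, 0):0.002', '(6, 1):-0.001', '(6, 2):0.328'] 0.10414624092047742
```

```bash
cat > ik.py <<'E'
import numpy as np
from kin2 import *
from scipy.optimize import least_squares
LO=np.array([-2.86,-.3,-1.38,.06,-1.56,.09,-2.69]);HI=np.array([2.86,2.09,1.24,2.45,4.7,2.05,2.69])
g,_=fit(.02)
def pose(q):return row(q)@g,Rs(q)[7]
def target(yaw,roll,pitch=0):  # roll: 'down' x-axis down,'up','left': x along +-y
    base=Ro.from_euler('ZY',[yaw,np.pi/2-pitch]).as_matrix() # x down,y left,z forward
    return base@Ro.from_rotvec([0,0,roll]).as_matrix()
def solve(p,R,n=40,seed=0,q0=None,m=.06):
    rng=np.random.default_rng(seed);best=None
    for i in range(n):
        s=rng.uniform(LO+m,HI-m) if q0 is None else q0
        f=lambda q:np.r_[(row(q)@g-p)*1000,300*Ro.from_matrix(Rs(q)[7].T@R).as_rotvec(),.02*(q-(LO+HI)/2)]
        r=least_squares(f,np.clip(s,LO+m,HI-m),bounds=(LO+m,HI-m))
        if best is None or r.cost<best.cost:best=r
    return best
if __name__=="__main__":
    for yaw in(0,.3,-.3):
        for roll in(0,np.pi,np.pi/2,-np.pi/2):
            o=[]
            for x,z in((.54,.12),(.605,.12),(.605,.185)):
                r=solve(np.array([x,-.022,z]),target(yaw,roll),12)
                o.append((round(r.cost,2),np.round(r.x,2).tolist()))
            print(yaw,round(roll,2),*o,sep="\n  ")
E
timeout 500 python3 ik.py
```

```text
0
  0
  (np.float64(464.97), [1.73, 2.03, -0.83, 2.39, 4.15, 0.88, -1.74])
  (np.float64(0.0), [1.31, 1.55, -0.95, 2.39, 3.77, 1.21, -2.03])
  (np.float64(248.22), [1.54, 2.03, -1.18, 2.39, 3.71, 0.9, -1.49])
0
  3.14
  (np.float64(464.97), [1.73, 2.03, -0.83, 2.39, 4.15, 0.88, 1.4])
  (np.float64(0.0), [1.31, 1.55, -0.95, 2.39, 3.77, 1.21, 1.11])
  (np.float64(248.22), [1.54, 2.03, -1.18, 2.39, 3.71, 0.9, 1.65])
0
  1.57
  (np.float64(716.81), [1.45, 1.66, -0.79, 2.39, 4.11, 1.19, 2.63])
  (np.float64(0.45), [1.27, 1.49, -0.94, 2.39, 3.76, 1.24, 2.63])
  (np.float64(405.04), [1.32, 1.44, -1.06, 2.39, 3.7, 1.15, 2.63])
0
  -1.57
  (np.float64(464.97), [1.73, 2.03, -0.83, 2.39, 4.15, 0.88, -0.17])
  (np.float64(0.0), [1.31, 1.55, -0.95, 2.39, 3.77, 1.21, -0.46])
  (np.float64(248.22), [1.54, 2.03, -1.18, 2.39, 3.71, 0.9, 0.08])
0.3
  0
  (np.float64(1.46), [1.9, 1.91, -0.98, 2.39, 4.13, 0.34, -1.92])
  (np.float64(0.0), [-1.13, 2.03, 1.01, 2.39, 2.43, 1.7, 1.58])
  (np.float64(0.0), [1.74, 2.0, -1.29, 2.37, 3.31, 0.38, -1.22])
0.3
  3.14
  (np.float64(1.46), [1.9, 1.91, -0.98, 2.39, 4
[... 702 characters left out ...]
(np.float64(60.18), [1.18, 2.03, -1.22, 2.39, 3.72, 1.57, -1.46])
-0.3
  3.14
  (np.float64(484.33), [-1.91, 2.03, 0.83, 2.39, 1.91, 0.39, -1.18])
  (np.float64(0.0), [0.7, 1.16, -0.84, 2.39, 3.13, 1.82, 0.75])
  (np.float64(60.18), [1.18, 2.03, -1.22, 2.39, 3.72, 1.57, 1.68])
-0.3
  1.57
  (np.float64(484.33), [-1.91, 2.03, 0.83, 2.39, 1.91, 0.39, 0.39])
  (np.float64(0.0), [-1.49, 1.56, 0.92, 2.39, 2.19, 0.81, 0.61])
  (np.float64(216.1), [0.9, 1.32, -1.1, 2.39, 3.23, 1.79, 2.63])
-0.3
  -1.57
  (np.float64(275.6), [1.25, 2.03, -0.89, 2.39, 3.98, 1.66, -0.06])
  (np.float64(0.0), [0.7, 1.16, -0.84, 2.39, 3.13, 1.82, -0.82])
  (np.float64(60.18), [1.18, 2.03, -1.22, 2.39, 3.72, 1.57, 0.11])
```

```bash
cat > path.py <<'E'
import json,sys
from ik import *
from scipy.spatial.transform import Slerp
def follow(q,way,n=12):
    p,R=pose(q);err=0;qs=[q]
    for P,T in way:
        sl=Slerp([0,1],Ro.from_matrix([R,T]))
        for t in np.linspace(0,1,n+1)[1:]:
            pt=p+(P-p)*t;Rt=sl(t).as_matrix()
            f=lambda x:np.r_[(row(x)@g-pt)*1000,300*Ro.from_matrix(Rs(x)[7].T@Rt).as_rotvec(),3*(x-q)]
            r=least_squares(f,np.clip(q,LO+.03,HI-.03),bounds=(LO+.02,HI-.02));q=r.x
            err=max(err,np.abs(row(q)@g-pt).max()*1000);qs.append(q)
        p,R=P,T
    return q,err,qs
if __name__=="__main__":
    q0=np.array(json.load(open("log.json"))[-1][0])
    for yaw in(-.35,-.6,-.75):
      for roll in(0,np.pi/2,-np.pi/2):
        for y in(0,.1):
            c,s=np.cos(yaw),np.sin(yaw);T=lambda d,z:np.array([.618-.017*c-d*c,y-.017*s-d*s,z])
            w=[(np.array([.46,.08,.25]),target(-1.5,0)),(T(.07,.15),target(yaw,roll)),(T(.07,.115),target(yaw,roll)),(T(0,.115),target(yaw,roll)),(T(0,.195),target(yaw,roll))]
            q,e,qs=follow(q0,w,6);qs=np.array(qs);mg=np.minimum(qs-LO,HI-qs).min(0)
            print(yaw,round(roll,2),y,"err",round(e,1),"margins",np.round(mg,2),"end",np.round(q,2))
E
timeout 500 python3 path.py
```

```text
-0.35 0 0 err 25.3 margins [0.71 0.02 0.03 0.09 1.86 0.02 0.02] end [-1.86  1.94  1.21  2.26  0.59  0.11 -2.67]
-0.35 0 0.1 err 12.1 margins [0.7  0.08 0.02 0.13 2.03 0.02 0.02] end [-1.97  1.89  1.22  2.25  0.63  0.11 -2.67]
-0.35 1.57 0 err 34.1 margins [0.72 0.02 0.02 0.06 0.02 0.02 0.02] end [-1.97  2.07  1.22  2.33 -1.54  0.11 -2.19]
-0.35 1.57 0.1 err 44.1 margins [0.63 0.02 0.02 0.13 0.44 0.02 0.02] end [-2.08  2.07  1.22  2.28 -1.05  0.11 -2.67]
-0.35 -1.57 0 err 5.7 margins [0.85 0.17 0.07 0.02 2.31 0.14 0.02] end [-1.68  1.61  1.17  2.43  2.37  0.49 -2.65]
-0.35 -1.57 0.1 err 0.0 margins [1.62 0.56 0.8  0.09 2.31 0.14 0.24] end [-1.16  0.6   0.44  2.33  1.94  1.25 -1.43]
-0.6 0 0 err 5.9 margins [0.93 0.22 0.02 0.18 2.13 0.07 0.02] end [-1.77  1.7   1.22  2.23  0.77  0.23 -2.67]
-0.6 0 0.1 err 0.1 margins [0.98 0.56 0.08 0.32 2.31 0.14 0.02] end [-1.82  1.39  1.16  2.13  0.85  0.54 -2.55]
-0.6 1.57 0 err 42.9 margins [0.73 0.02 0.02 0.15 0.49 0.02 0.02] end [-1.91  2.07  1.22  2.29 -1.05  0.11 -2.67]
-0.6 1.57 0.1 err 40.1 margins [0.6  0.02 0.02 0.17 0.5  0.03 0.02] end [-
[... 259 characters left out ...]
 1.35 -1.2 ]
-0.75 0 0 err 0.0 margins [1.11 0.55 0.07 0.3  2.31 0.14 0.02] end [-1.69  1.41  1.17  2.15  0.83  0.51 -2.55]
-0.75 0 0.1 err 0.0 margins [1.23 0.56 0.31 0.43 2.31 0.14 0.02] end [-1.63  1.03  0.93  2.02  1.04  0.96 -2.56]
-0.75 1.57 0 err 49.2 margins [0.72 0.02 0.02 0.16 0.51 0.04 0.02] end [-1.89  2.07  1.22  2.28 -1.04  0.13 -2.67]
-0.75 1.57 0.1 err 50.4 margins [0.61 0.02 0.02 0.18 0.52 0.1  0.02] end [-2.04  2.07  1.22  2.27 -1.02  0.19 -2.67]
-0.75 -1.57 0 err 0.0 margins [1.71 0.56 0.85 0.28 2.31 0.14 0.24] end [-1.01  0.63  0.37  2.17  1.6   1.33 -1.22]
-0.75 -1.57 0.1 err 0.0 margins [1.71 0.56 0.85 0.42 2.31 0.14 0.24] end [-1.07  0.66  0.27  2.03  1.47  1.44 -1.09]
```

```bash
cat > goto.py <<'E'
from bench import *
import sys
from ik import target,np,Ro
def rel(p,R,p0,R0):
    return np.round(R0.T@(np.array(p)-p0)*1000,1),np.round(Ro.from_matrix(R0.T@R).as_rotvec(),3)
s=get_state();p0=s["position"];R0=Ro.from_rotvec(s["tool_rot"]).as_matrix()
way=[eval(a) for a in sys.argv[1:]]
for p,R in way:
    a,b=rel(p,R,p0,R0);print(a.tolist(),b.tolist(),"dist",np.linalg.norm(a).round(),"deg",np.degrees(np.linalg.norm(b)).round(1));p0,R0=np.array(p),R
E
python3 goto.py "([.46,.08,.25],target(-1.5,0))" "([.546,.049,.15],target(-.6,-np.pi/2))"
```

```text
[75.9, -41.7, -45.4] [-0.062, -0.567, -0.019] dist 98.0 deg 32.7
[100.0, 83.6, 37.0] [-0.702, -0.702, -1.454] dist 135.0 deg 100.9
```

send_rows(xyz=[[8, -4, -5], [15, -8, -9], [23, -13, -14], [30, -17, -18], [38, -21, -23], [46, -25, -27], [53, -29, -32], [61, -34, -36], [68, -38, -41], [76, -42, -45]], dr=[[-0.006, -0.057, -0.002], [-0.012, -0.113, -0.004], [-0.018, -0.17, -0.006], [-0.025, -0.227, -0.008], [-0.031, -0.283, -0.01], [-0.037, -0.34, -0.012], [-0.043, -0.397, -0.014], [-0.05, -0.454, -0.016], [-0.056, -0.51, -0.018], [-0.062, -0.567, -0.019]])

```text
time: 3.43
position: [0.4595, 0.0798, 0.2495]
tool_rot: [1.158, 1.243, -1.157]
ft_force: [0.1, -0.0, 0.3]
grip_width: 0.007
grip_force: 0.0
```

```bash
python3 log.py; python3 kin2.py|tail -2; python3 goto.py "([.546,.049,.15],target(-.6,-np.pi/2))"
```

```text
3.4333 [-1.034  0.627  0.259  1.807  0.888  1.949 -0.923] [0.4595 0.0798 0.2495]
[[-0.001  0.998  0.07 ]
 [ 0.001  0.07  -0.998]
 [-1.    -0.001 -0.001]] [ 0.1 -0.   0.3] 0.006893395491448285
['(0, 2):0.255', '(1, 0):0.004', '(1, 1):-0.007', '(2, 0):-0.004', '(2, 1):-0.007', '(2, 2):0.467', '(3, 0):0.005', '(3, 1):-0.007', '(4, 0):0.006', '(4, 1):-0.007', '(4, 2):0.516', '(5, 0):0.006', '(5, 1):0.001', '(6, 0):0.005', '(6, 1):0.001', '(6, 2):0.344'] 0.3466689021212055
['(0, 2):0.250', '(1, 0):0.000', '(1, 1):-0.008', '(2, 0):-0.000', '(2, 1):-0.008', '(2, 2):0.468', '(3, 0):0.000', '(3, 1):-0.005', '(4, 0):0.000', '(4, 1):-0.005', '(4, 2):0.513', '(5, 0):0.001', '(5, 1):-0.000', '(6, 0):0.000', '(6, 1):-0.000', '(6, 2):0.351'] 0.03136967407191271
[99.3, 84.3, 37.0] [-0.702, -0.704, -1.454] dist 135.0 deg 100.9
```

```bash
sed -i 's/g,_=fit(.02)/g,_=fit(.005)/' ik.py; python3 - <<'E'
from path import *
q0=np.array(json.load(open("log.json"))[-1][0])
for yaw in(-.5,-.6,-.7):
  for y in(0,.03):
    c,s=np.cos(yaw),np.sin(yaw);T=lambda d,z:np.array([.618-.017*c-d*c,y-.017*s-d*s,z]);r=-np.pi/2
    q,e,qs=follow(q0,[(T(.07,.15),target(yaw,r)),(T(.07,.115),target(yaw,r)),(T(0,.115),target(yaw,r)),(T(0,.19),target(yaw,r))],8)
    qs=np.array(qs);print(yaw,y,round(e,1),np.round(np.minimum(qs-LO,HI-qs).min(0),2),np.round(q,2),np.abs(np.diff(qs,axis=0)).max(0).round(2))
E
```

```text
-0.5 0 1.6 [1.76 0.81 0.49 0.02 2.38 0.02 1.35] [ 0.19  0.58 -0.82  2.4   2.22  1.74 -1.08] [1.06 0.19 0.98 0.09 0.49 0.47 0.11]
-0.5 0.03 0.0 [1.74 0.75 0.9  0.02 2.45 0.1  1.19] [-1.02  0.45  0.34  2.4   1.88  1.33 -1.32] [0.02 0.03 0.02 0.08 0.16 0.07 0.1 ]
-0.6 0 0.0 [1.77 0.77 0.89 0.07 2.45 0.1  1.23] [-0.99  0.47  0.35  2.36  1.8   1.33 -1.29] [0.02 0.03 0.02 0.08 0.14 0.07 0.1 ]
-0.6 0.03 0.0 [1.75 0.78 0.92 0.11 2.45 0.1  1.27] [-1.02  0.48  0.32  2.32  1.74  1.36 -1.25] [0.02 0.03 0.02 0.07 0.13 0.07 0.09]
-0.7 0 0.0 [1.78 0.81 0.91 0.16 2.45 0.1  1.31] [-0.99  0.51  0.33  2.28  1.67  1.36 -1.22] [0.01 0.03 0.01 0.06 0.11 0.07 0.08]
-0.7 0.03 0.0 [1.76 0.82 0.93 0.21 2.45 0.1  1.35] [-1.02  0.52  0.31  2.24  1.62  1.39 -1.18] [0.02 0.02 0.02 0.06 0.1  0.06 0.07]
```

```bash
python3 goto.py "([.549,.063,.15],target(-.65,-np.pi/2))"
```

```text
[99.4, 88.2, 23.2] [-0.663, -0.666, -1.466] dist 135.0 deg 99.8
```

send_rows(xyz=[[5, 5, 1], [10, 9, 2], [15, 14, 3], [20, 18, 4], [25, 23, 6], [30, 27, 7], [35, 32, 8], [40, 36, 9], [45, 40, 10], [50, 44, 12]], dr=[[-0.033, -0.033, -0.073], [-0.066, -0.067, -0.147], [-0.1, -0.1, -0.22], [-0.133, -0.133, -0.293], [-0.166, -0.167, -0.367], [-0.2, -0.2, -0.44], [-0.232, -0.233, -0.513], [-0.265, -0.266, -0.586], [-0.298, -0.3, -0.66], [-0.332, -0.333, -0.733]])

```text
time: 4.27
position: [0.5046, 0.0707, 0.199]
tool_rot: [0.224, 1.567, -1.515]
ft_force: [-0.2, -0.7, -0.0]
grip_width: 0.003
grip_force: 0.0
```

```bash
python3 log.py; python3 goto.py "([.549,.063,.15],target(-.65,-np.pi/2))"
```

```text
4.2667 [-1.029  0.704  0.156  2.04   1.224  1.804 -0.362] [0.5046 0.0707 0.199 ]
[[-0.565  0.678  0.47 ]
 [-0.447  0.227 -0.865]
 [-0.694 -0.699  0.174]] [-0.2 -0.7 -0. ] 0.0031198497526904612
[12.3, 62.6, 19.0] [-0.328, -0.332, -0.731] dist 67.0 deg 49.7
```

send_rows(xyz=[[1, 6, 2], [2, 12, 4], [4, 19, 6], [5, 25, 8], [6, 31, 10], [7, 38, 11], [8, 44, 13], [10, 50, 15], [11, 56, 17], [12, 63, 19]], dr=[[-0.033, -0.033, -0.073], [-0.066, -0.067, -0.147], [-0.1, -0.1, -0.22], [-0.131, -0.133, -0.293], [-0.164, -0.166, -0.366], [-0.197, -0.2, -0.439], [-0.23, -0.233, -0.512], [-0.262, -0.266, -0.585], [-0.295, -0.3, -0.658], [-0.328, -0.332, -0.731]])

```text
time: 5.1
position: [0.5493, 0.0629, 0.1501]
tool_rot: [-0.829, 1.67, -1.67]
ft_force: [-0.2, -0.3, -0.2]
grip_width: 0.005
grip_force: 0.0
```

```bash
python3 log.py; python3 goto.py "([.549,.063,.114],target(-.65,-np.pi/2))" "([.605,.02,.114],target(-.65,-np.pi/2))"; python3 - <<'E'
from bench import *
import cv2
cv2.imwrite("pics/s2.png",get_image("scene")[:,:,::-1]);
E
```

```text
5.1 [-0.985  0.567  0.122  2.317  1.591  1.497  0.26 ] [0.5493 0.0629 0.1501]
[[-0.605 -0.001  0.796]
 [-0.796 -0.001 -0.605]
 [ 0.001 -1.    -0.   ]] [-0.2 -0.3 -0.2] 0.004896822458268958
[0.1, 36.1, -0.3] [0.0, -0.0, 0.001] dist 36.0 deg 0.1
[0.3, 0.0, 70.6] [0.0, 0.0, 0.0] dist 71.0 deg 0.0
```

View pics/s2.png

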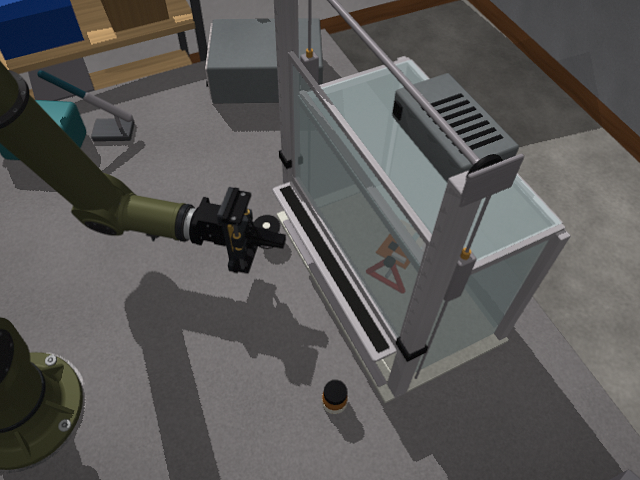

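send_rows(xyz=[[0, 5, 0], [0, 10, 0], [0, 15, 0], [0, 20, 0], [0, 25, 0], [0, 30, 0], [0, 33, 0], [0, 36, 0], [0, 36, 0], [0, 36, 0]], dr=[[0, 0, 0], [0, 0, 0], [0, 0, 0], [0, 0, 0], [0, 0, 0], [0, 0, 0], [0, 0, 0], [0, 0, 0], [0, 0, 0], [0, 0, 0]])

```text
time: 5.98
position: [0.5496, 0.0629, 0.1149]
tool_rot: [-0.822, 1.67, -1.671]
ft_force: [0.7, -0.1, 0.1]
grip_width: 0.006
grip_force: 0.0
```

send_rows(xyz=[[0, 0, 8], [0, 0, 16], [0, 0, 24], [0, 0, 32], [0, 0, 40], [0, 0, 48], [0, 0, 56], [0, 0, 64], [0, 0, 70], [0, 0, 70]], dr=[[0, 0, 0], [0, 0, 0], [0, 0, 0], [0, 0, 0], [0, 0, 0], [0, 0, 0], [0, 0, 0], [0, 0, 0], [0, 0, 0], [0, 0, 0]])

```text
time: 6.82
position: [0.6058, 0.0191, 0.1155]
tool_rot: [-0.82, 1.67, -1.672]
ft_force: [-0.6, -0.1, -0.9]
grip_width: 0.006
grip_force: 0.0
```

```bash
python3 log.py; python3 - <<'E'
from bench import *
import cv2,numpy as np
a=get_image("scene")[130:370,230:430,::-1];b=get_image("wrist")[:,:,::-1]
m=np.hstack([cv2.resize(a,(400,480),interpolation=cv2.INTER_CUBIC),cv2.resize(b,(400,300))[np.r_[0:300,[299]*180]]])
cv2.imwrite("pics/s3.png",m)
E
```

```text
6.8167 [-0.887  0.686  0.204  2.262  1.732  1.412  0.174] [0.6058 0.0191 0.1155]
[[-0.609  0.005  0.793]
 [-0.793  0.001 -0.609]
 [-0.004 -1.     0.003]] [-0.6 -0.1 -0.9] 0.005793618918688933
```

View pics/s3.png

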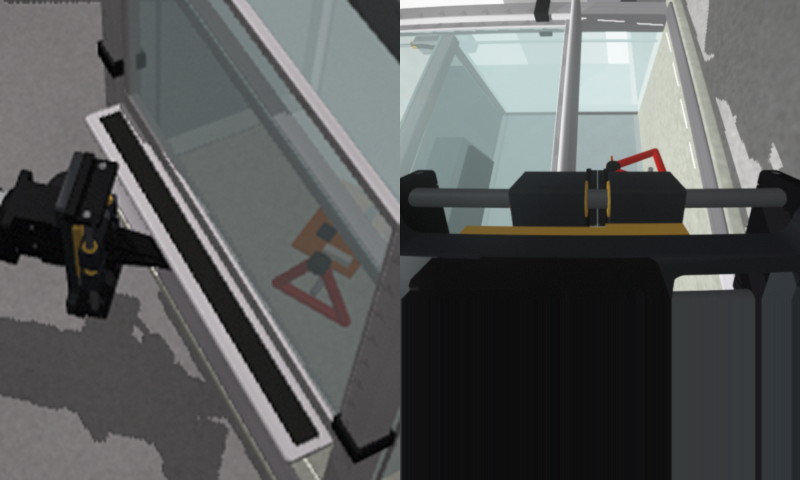

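send_rows(xyz=[[0, -3, 0], [0, -6, 0], [0, -9, 0], [0, -12, 0], [0, -15, 0], [0, -18, 0], [0, -21, 0], [0, -24, 0], [0, -27, 0], [0, -30, 0]], dr=[[0, 0, 0], [0, 0, 0], [0, 0, 0], [0, 0, 0], [0, 0, 0], [0, 0, 0], [0, 0, 0], [0, 0, 0], [0, 0, 0], [0, 0, 0]])

```text
time: 7.75
position: [0.6051, 0.0207, 0.1453]
tool_rot: [-0.822, 1.67, -1.67]
ft_force: [-0.5, 0.1, -2.4]
grip_width: 0.007
grip_force: 1.2
```

```bash
python3 log.py;  python3 - <<'E'
from bench import *
import cv2,numpy as np
s=get_image("scene")[:,:,::-1];t=get_image("top")[:,:,::-1]
c=lambda im,x,y:cv2.resize(im[y:y+60,x:x+80],(400,300),interpolation=cv2.INTER_CUBIC)
m=np.vstack([np.hstack([c(s,260,145),c(s,360,325)]),np.hstack([c(t,205,220),c(t,400,215)])])
cv2.imwrite("pics/m2.png",np.clip(m*1.3,0,255).astype(np.uint8))
E
```

```text
7.75 [-0.896  0.603  0.212  2.283  1.734  1.407  0.236] [0.6051 0.0207 0.1453]
[[-0.607  0.004  0.795]
 [-0.795  0.002 -0.607]
 [-0.004 -1.     0.002]] [-0.5  0.1 -2.4] 0.0065310296633908985
```

View pics/m2.png

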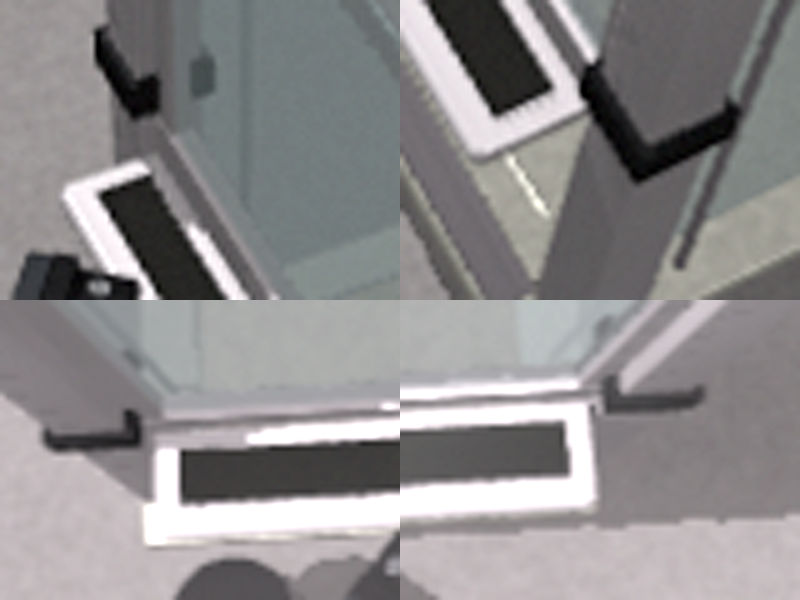

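```bash
cat > h.py <<'E'
from fit import *
P=np.array([.641,-.0215,.0267,0,.199,-.0161,.2044])
def height(so,to):
    f=lambda h:[ (proj("scene",pts(np.r_[P[:3],h,P[4:]])[0])[:6]-so).ravel(), (proj("top",pts(np.r_[P[:3],h,P[4:]])[1])[[1,2,4,5]]-to).ravel()]
    for k in(0,1,None):
        r=least_squares(lambda h:np.concatenate(f(h)) if k is None else f(h)[k],[.15],loss="soft_l1");print(k,r.x)
E
python3 -c "
from h import *
height([(272.8,183),(280,183),(290,180),(375,356.4),(379.6,348),(390.6,343.4)],[(240.6,260),(240.6,250),(433.6,250),(433.2,239.4)])
height([so[i] for i in range(6)],[to[i] for i in(1,2,4,5)])"
```

```text
0 [0.15637242]
1 [0.15830493]
None [0.15657769]
0 [0.13812885]
1 [0.13442602]
None [0.13778924]
```

send_rows(xyz=[[0, -3, 0], [0, -6, 0], [0, -9, 0], [0, -12, 0], [0, -15, 0], [0, -18, 0], [0, -21, 0], [0, -24, 0], [0, -27, 0], [0, -30, 0]], dr=[[0, 0, 0], [0, 0, 0], [0, 0, 0], [0, 0, 0], [0, 0, 0], [0, 0, 0], [0, 0, 0], [0, 0, 0], [0, 0, 0], [0, 0, 0]])

```text
time: 8.68
position: [0.6049, 0.0203, 0.1755]
tool_rot: [-0.821, 1.67, -1.67]
ft_force: [1.0, -0.6, -2.5]
grip_width: 0.005
grip_force: 1.1
```

send_rows(xyz=[[0, -2, 0], [0, -4, 0], [0, -6, 0], [0, -8, 0], [0, -9, 0], [0, -10, 0], [0, -11, 0], [0, -12, 0], [0, -12, 0], [0, -12, 0]], dr=[[0, 0, 0], [0, 0, 0], [0, 0, 0], [0, 0, 0], [0, 0, 0], [0, 0, 0], [0, 0, 0], [0, 0, 0], [0, 0, 0], [0, 0, 0]])

```text
time: 9.52
position: [0.6049, 0.0203, 0.1874]
tool_rot: [-0.821, 1.67, -1.671]
ft_force: [0.6, 0.4, -1.1]
grip_width: 0.004
grip_force: 0.6
```

```bash
python3 log.py;  python3 - <<'E'
from bench import *
import cv2,numpy as np
s=get_image("scene")[:,:,::-1];t=get_image("top")[:,:,::-1]
c=lambda im,x,y:cv2.resize(im[y:y+60,x:x+80],(400,300),interpolation=cv2.INTER_CUBIC)
m=np.vstack([np.hstack([c(s,260,145),c(s,360,325)]),np.hstack([c(t,205,220),c(t,400,215)])])
cv2.imwrite("pics/m3.png",np.clip(m*1.3,0,255).astype(np.uint8))
E
```

```text
9.5167 [-0.904  0.488  0.226  2.303  1.737  1.402  0.331] [0.6049 0.0203 0.1874]
[[-0.607  0.005  0.795]
 [-0.795  0.002 -0.607]
 [-0.004 -1.     0.003]] [ 0.6  0.4 -1.1] 0.004083955994465509
```

View pics/m3.png

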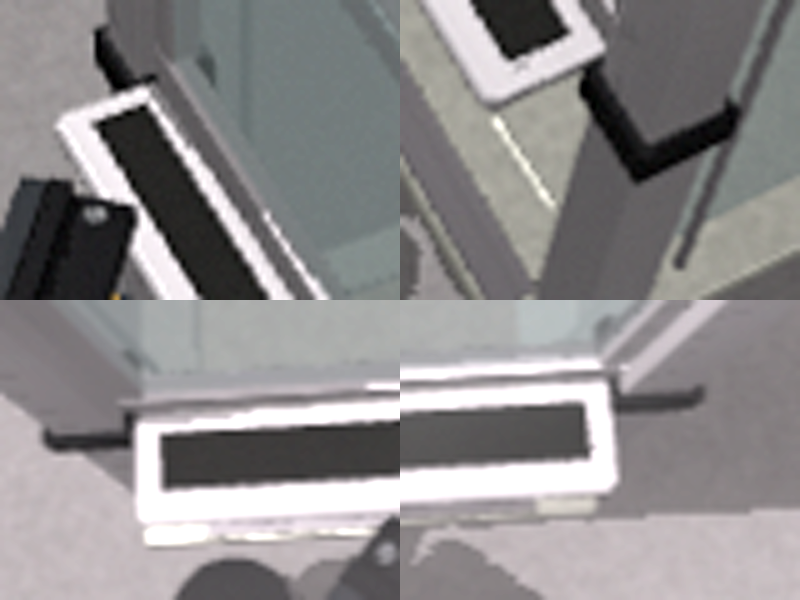

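```bash
python3 -c "
from h import *
height([(271.2,169.4),(279,170),(288.6,165.6),(378,345.6),(382.6,337),(393.4,332.6)],[(237,257.6),(237,247),(438,246.6),(437.6,236)])"
```

```text
0 [0.19799877]
1 [0.19897973]
None [0.1981037]
```

send_rows(xyz=[[0, 1, 0], [0, 3, 0], [0, 6, 0], [0, 9, 0], [0, 12, 0], [0, 12, 0], [0, 12, 0], [0, 12, -5], [0, 12, -10], [0, 12, -20]], dr=[[0, 0, 0], [0, 0, 0], [0, 0, 0], [0, 0, 0], [0, 0, 0], [0, 0, 0], [0, 0, 0], [0, 0, 0], [0, 0, 0], [0, 0, 0]])

```text
time: 10.45
position: [0.5887, 0.0322, 0.1754]
tool_rot: [-0.82, 1.67, -1.671]
ft_force: [0.6, -0.7, -0.4]
grip_width: 0.003
grip_force: 0.0
```

send_rows(xyz=[[0, 0, -10], [0, 0, -20], [0, 0, -30], [0, 0, -40], [0, 0, -50], [0, 0, -58], [0, 0, -64], [0, 0, -68], [0, 0, -70], [0, 0, -70]], dr=[[0, 0, 0], [0, 0, 0], [0, 0, 0], [0, 0, 0], [0, 0, 0], [0, 0, 0], [0, 0, 0], [0, 0, 0], [0, 0, 0], [0, 0, 0]])

```text
time: 11.28
position: [0.5333, 0.0752, 0.1749]
tool_rot: [-0.822, 1.67, -1.67]
ft_force: [-0.6, -0.1, 0.6]
grip_width: 0.005
grip_force: 0.0
```

```bash
python3 log.py;  python3 - <<'E'
from bench import *
import cv2,numpy as np
s=get_image("scene")[:,:,::-1];t=get_image("top")[:,:,::-1]
c=lambda im,x,y:cv2.resize(im[y:y+60,x:x+80],(400,300),interpolation=cv2.INTER_CUBIC)
m=np.vstack([np.hstack([c(s,260,145),c(s,360,325)]),cv2.resize(np.hstack([s[100:420,220:440],t[140:320,180:480][:, :]] if 0 else [s[180:420,220:540],t[100:340,160:480]]),(800,300))])
cv2.imwrite("pics/m4.png",np.clip(m*1.3,0,255).astype(np.uint8))
E
```

```text
11.2833 [-1.026  0.497  0.112  2.331  1.546  1.525  0.312] [0.5333 0.0752 0.1749]
[[-0.607  0.004  0.795]
 [-0.795  0.002 -0.607]
 [-0.004 -1.     0.002]] [-0.6 -0.1  0.6] 0.005041520963827306
```

View pics/m4.png

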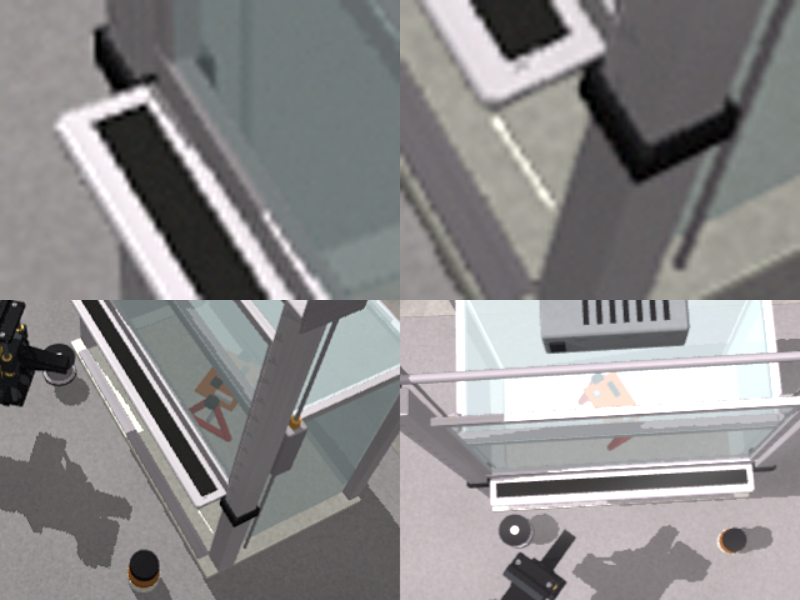

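The lip corners sit at the same pixels as before I let go: (56,122) and (490,103) in the crops. The hand is clear, and the reel, jar and board holder have not moved.

```bash
python3 -c "
from bench import *
print(close_job())"
```

```text
the job is handed in; nothing more can be done
None
```

I pushed the window up gently by its lip from below and took the hand clear. By camera, the underside of the lip rests at about 198 mm, against a band mid-height of about 199 mm. The reel, jar and board holder are where they stood, and the job is handed in, though the hand-in gave no verdict.

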